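# Refit the tube shaker's return spring

### The job

The tube shaker's return spring has come off. Pick up the spring with the yellow tab, hook its steel pin down into the hole in the shaker's blue lug, then stretch it and drop its yellow eye right down over the brass post; leave it there under tension and let go.

Things in the scene. Friction and masses are not known exactly. Their poses are not given: they have to be found in the camera images.
- spring: Spring with the yellow tab. Origin: centre of its yellow eye, on the underside; +x runs to the hook, +z up. Eye: flat ring, 42 mm outside, 30 inside, 6 thick. Grip fin: x 20 to 44 mm, 13 wide across y, up to z 36; pinch it across y from above at about z 22. It does not bend, only stretches along x, up to 50 mm: 1.5 N to begin plus 0.15 N/mm. 100 g. The shorter one with a red tab is not wanted.
- spring_hook_tip (a point): Lower end of the spring's steel pin (7 mm thick, rounded, pointing down): at rest 120 mm from the eye's centre along the spring's +x, at its z -28 mm. Coil: 22 mm diameter, axis at z 16 mm. At the start the coil lies level in a groove of a fixed wooden block (x 52 to 82 mm of the spring), the pin hanging free 7 mm over the bench.
- hole (a point): Centre of the 26 mm round hole in the blue lug, on its upper face 55 mm above the bench. The lug is a level plate 50 x 50 mm, 8 thick, on side walls; below the hole it is free down to 12 mm above the bench. Local y runs along the fixed shaker: the post lies 160 mm to -y of the hole.
- post (a point): Top centre of the brass post, 58 mm above the bench: 10 mm thick, tapered tip, 14 mm tall on a dark round shoulder (38 mm wide) where the eye rests. With the eye's underside 60 to 75 mm above the bench the eye clears the post while the pin is in the hole. Three sample tubes, tops 127 mm above the bench, stand 95 mm behind (local +x of) the line from hole to post.
Things that resemble listed ones, but are neither listed nor needed, are in the scene too. Leave any green or purple look-alike of the spring alone.

How it is judged (in metres and radians):
On the way:
1. the pin is in the hole of the lug while the eye is not yet over the post (z of spring_hook_tip in the frame of hole below -0.004 m and horizontal distance between spring_hook_tip and hole below 0.014 m and horizontal distance between spring and post above 0.018 m), for 0.1 s.
At the end, for the whole second after the job is handed in: The yellow-tabbed spring is at rest and released: its pin tip is at least 15 mm below the lug's upper face and within 15 mm (horizontally) of the hole's centre, and its eye is around the post (eye centre within 14 mm of the post's axis), the eye's underside at least 8 mm below the post's top (z of spring_hook_tip in the frame of hole below -0.015 m and horizontal distance between spring_hook_tip and hole below 0.015 m and horizontal distance between spring and post below 0.014 m and z of spring in the frame of post below -0.008 m and linear speed of spring below 0.02 m/s); the robot touches nothing.
It also fails if it takes over 40 s, if anything falls off the work surface, if the arm or the gripper's body presses on something with over 40 N, if the wrist force passes 120 N, or if a joint passes its speed limit or range.

### The arm

A 6-joint arm with a two-finger parallel gripper is mounted at the origin on the work surface. World frame = base frame: x ahead of the robot, y to its left, z up, the work surface at z = 0. Lengths are in mm, angles in degrees, forces in N, time in s.
With the tool pointing down it reaches from about 250 to 800 mm from the base axis. Payload 8.5 kg.
Tool frame: the origin (TCP) lies on the front face of the gripper's body, between the roots of the fingers; the fingertips stand 73 mm ahead of it and the grasp point (between the pads) lies 54 mm ahead of it; z points along the fingers, y is the direction in which the jaws open and shut (so a half turn about z gives the same grasp; the last joint's range is limited). The gripper opens to 85 mm and grips with 20 to 120 N. Pads are 22 mm wide; open, the fingers measure 114 mm over their backs; the gripper's body (76 mm by 85 mm) begins 54 mm behind the grasp point. The pads swing forward as they close: fully open they stand 13 mm farther back than shut.
Start: joints at [64.802, 13.648, -0.773, 75.585, 0, 90], TCP at [223.506, 475.007, 303.876] pointing down, gripper open.
Joint ranges: [-152.45, 152.45], [-59.26, 108.67], [-65.41, 83.53], [-104.44, 129.93], [-82.83, 76.93], [-180, 180]. Speed limits (degrees/s): [127.2, 127.2, 159.86, 180, 180, 180].

### API

Orientations are given as a 3x3 rotation matrix whose columns are the frame's x, y, z axes.
In Python, from cell import state, read_camera, get_calibration, close_job, recognise, silhouettes gives the robot as it stands.
- The arm moves only by the tool play_rows, never from a script. Its argument "targets" is a list of rows, each a list of 4 numbers: the shift along the world's x, y, z in units of 40 mm (1.0 is 40 mm), then the turn about the world's z in units of 6 degrees (1.0 is 6 degrees). In form: [[tx, ty, tz, roll], ...]. A call has exactly 10 rows; each row is the pose to reach, as a shift and turn from the pose commanded when the call began; what a row does not reach only later rows make up. A row lasts 1/12 s, in which the tool goes at most 41.7 mm and 7.16 degrees, less where a joint would pass 70% of its speed; a pose out of reach is approached as far as the arm can. A call with a gripper value outside its range is refused whole. "hand" is the opening, from -1 (shut) to 1 (fully open), set as the call begins (left out, the last holds). The fingers move at their own pace and stop on an object; "newtons" is the grip in N (left out, the last holds). Time passes only in rows, so rows that repeat a pose let the fingers close, or fill a call up. It gives the time, the measured TCP pose, the force and the opening at its end, in the units of the state.
- state(): the state, without advancing time (a new reading comes with each control period).
- read_camera(name): name is "scene" or "top" or "wrist"; returns the picture (400x640x3 uint8, red, green, blue); there is no depth.
- get_calibration(name): a dict with "intrinsics" (3x3 intrinsics, pixels), "R" (3x3) and "t" (3): a world point X has camera coordinates R X + t. Camera axes: x right, y down, z forward; pixel columns grow to the right and rows downward; lengths in mm; the calibration is good to about 2 mm. A picture is of the moment at which its call begins: read the wrist's pose just before it. get_calibration takes no time and is no camera call; for the wrist camera it gives the pose at the moment of the call.
- close_job(): hands the job in, once; it reports no verdict.
Trained networks look in the newest picture that a camera, given by its name, has taken for a name from the list of things; names that differ only in an ending like _2 or _b are one class to them, and where a whole thing is asked for, a point or a joint stands for the part that bears it (a point fixed in the world has none). Each returns a list of dicts, best first, with "score" (0 to 1); they miss things now and then, are a little off and sometimes report something else, mostly with a low value. They report only what shows in the picture. A call takes as long as a camera call. They do not tell look-alikes from the thing itself.
- recognise(camera, target): "bbox" ([left, top, width, height] in pixels, round what is visible of it).
- silhouettes(camera, target): "region" (400x640 bool, what is visible of it) and "bbox" ([left, top, width, height] in pixels, round what is visible of it).
The state is a dict: "time": time; "qpos": joint angles; "qd": joint speeds; "effort": joint torques, N m; "ee_pos": TCP position; "tcp_rot": TCP orientation; "wrist_force": force on the tool from outside, world axes, zero at the start; "ft_torque": the same for the moment, N m; "width": finger opening in mm.
Only numpy, scipy, OpenCV 4.12 (cv2) and the standard library are available. Lean on these libraries where they do the work, as an engineer would, in place of code of your own. Each camera call takes 0.05 s, during which the arm holds its last target. There are 200 camera calls.

## Working session

There is one attempt and no reset: what is moved stays moved. The work goes in short steps, Python scripts to look and compute and a tool call to move; the robot and the scene stay as the last step left them, time stands still between calls to the robot, and variables do not carry over. Pictures are saved under pics/ and viewed, about 8 in all and at most 12, crops included, and the job is handed in when it is done.

Besides the shell and the picture viewer there is one more tool, called after "Emit:" by a JSON object that holds its "name" and its "arguments", one argument or row to a line. play_rows: Moves the arm, as the interface text tells. Its arguments: {"type":"object","properties":{"targets":{"type":"array"},"hand":{"type":"number"},"newtons":{"type":"number"}},"required":["targets"]}

```bash
mkdir -p pics; ls; python3 - <<'E'
from cell import *
import cv2,numpy as np
a=read_camera("scene");b=read_camera("top")
cv2.imwrite("pics/s1.png",a[:,:,::-1]);cv2.imwrite("pics/t1.png",b[:,:,::-1])
for n in ["scene","top"]:
    c=get_calibration(n);print(n,c)
    for t in ["spring","hole","post"]:
        print(t,[(r["bbox"],round(r["score"],2)) for r in recognise(n,t)])
s=state();print(s["time"],s["tcp_rot"],s["width"],s["wrist_force"])
E
```

```text
pics
scene {'intrinsics': array([[456.37510586,   0.        , 322.44081228],
       [  0.        , 456.37510586, 198.81041185],
       [  0.        ,   0.        ,   1.        ]]), 'R': array([[-0.29986557,  0.95393168, -0.00974674],
       [ 0.57592651,  0.17287691, -0.79901328],
       [-0.7605191 , -0.24520998, -0.60123437]]), 't': array([ 199.28196222, -238.51246543, 1490.55022025])}
spring [([154.2, 188.5, 56.7, 25.0], 0.86), ([351.4, 171.8, 50.2, 23.5], 0.83), ([245.6, 170.8, 56.3, 21.7], 0.76), ([269.8, 148.8, 43.3, 25.1], 0.75)]
hole [([310.6, 200.9, 136.1, 89.7], 0.93)]
post []
top {'intrinsics': array([[439.58179402,   0.        , 318.9559716 ],
       [  0.        , 439.58179402, 202.48733537],
       [  0.        ,   0.        ,   1.        ]]), 'R': array([[ 0.02322713, -0.99966043, -0.01181213],
       [-0.98333969, -0.020714  , -0.18059344],
       [ 0.18028744,  0.01581   , -0.9834869 ]]), 't': array([ -51.96879368,  483.49648482, 1015.19156848])}
spring [([359.9, 255.4, 49.0, 48.8], 0.92), ([255.2, 236.2, 47.9, 50.4], 0.76), ([353.4, 206.6, 61.3, 19.3], 0.75), ([440.2, 156.0, 53.2, 33.6], 0.68)]
hole [([204.7, 129.3, 118.5, 84.0], 0.67)]
post [([203.8, 129.9, 121.9, 84.6], 0.62)]
0.4 [[-9.04835984e-01  4.25760300e-01 -9.51114393e-05]
 [ 4.25760310e-01  9.04835959e-01 -2.11652730e-04]
 [-4.05307927e-06 -2.32005682e-04 -9.99999973e-01]] 85.50136103401506 [-0.43975801 -0.21170245 -0.02021439]
```

View pics/t1.png

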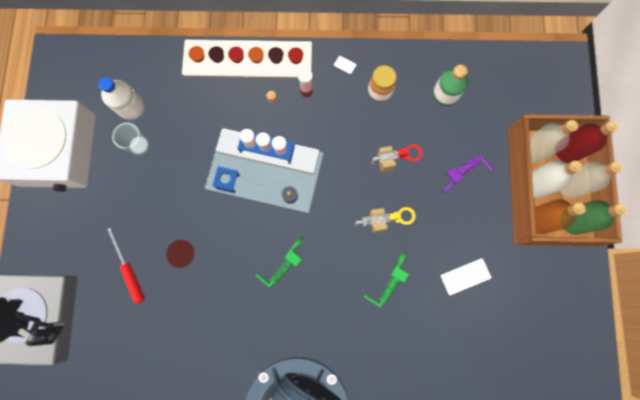

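View pics/s1.png

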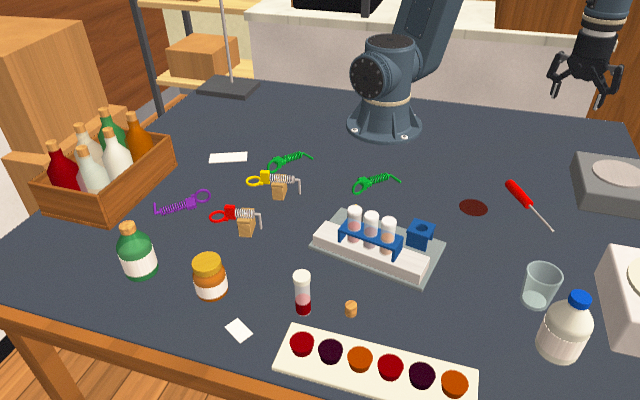

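Top view: the yellow spring has its eye at (407,215) and hook at (358,221). The other candidates are red at (413,153), green at (283,266) and (390,280), and purple at (467,172). Only the yellow-tabbed one on a wooden block fits. The hole is at (226,180) and the post at (290,194).

```bash
cat > h.py <<'E'
from cell import *
import cv2,numpy as np
def ray(name,px,z,c=None):
    c=c or get_calibration(name);K,R,t=c["intrinsics"],c["R"],c["t"]
    d=R.T@np.linalg.solve(K,[px[0],px[1],1.]);o=-R.T@t
    return o+d*(z-o[2])/d[2]
def proj(name,X,c=None):
    c=c or get_calibration(name);p=c["intrinsics"]@(c["R"]@np.array(X,float)+c["t"]);return p[:2]/p[2]
E
python3 - <<'E'
from h import *
b=cv2.imread("pics/t1.png");hsv=cv2.cvtColor(b,cv2.COLOR_BGR2HSV)
m=cv2.inRange(hsv,(22,150,150),(35,255,255));m[:190]=0
ys,xs=np.nonzero(m);print(xs.min(),xs.max(),ys.min(),ys.max())
for n,p,z in [("eye",(407,215),38),("hook",(358,221.5),40),("hole",(226,180),55),("post",(290,194),58),("tubeL",(247,136),127),("tubeR",(280,145),127)]:
    print(n,ray("top",p,z).round(1))
s=state();c=get_calibration("wrist");o=-c["R"].T@c["t"]
print("cam in tool",s["tcp_rot"].T@(o-s["ee_pos"]),(c["R"]@s["tcp_rot"]).round(3),c["intrinsics"],s["ee_pos"])
cv2.imwrite("pics/c1.png",cv2.resize(b[130:240,330:440],None,fx=5,fy=5,interpolation=cv2.INTER_CUBIC))
E
```

```text
390 414 208 223
eye [ 459.5 -253.5   38. ]
hook [ 440.9 -135.8   40. ]
hole [532.9 184.   55. ]
post [501.   28.1  58. ]
tubeL [620.2 125.3 127. ]
tubeR [600.2  49.  127. ]
cam in tool [ 70.92880941  -0.81366747 -69.92503575] [[ 0.001  1.     0.   ]
 [-0.96   0.001 -0.28 ]
 [-0.28  -0.     0.96 ]] [[334.61173931   0.         318.65173275]
 [  0.         334.61173931 201.04040131]
 [  0.           0.           1.        ]] [223.50204802 474.99089914 303.80385523]
```

View pics/c1.png

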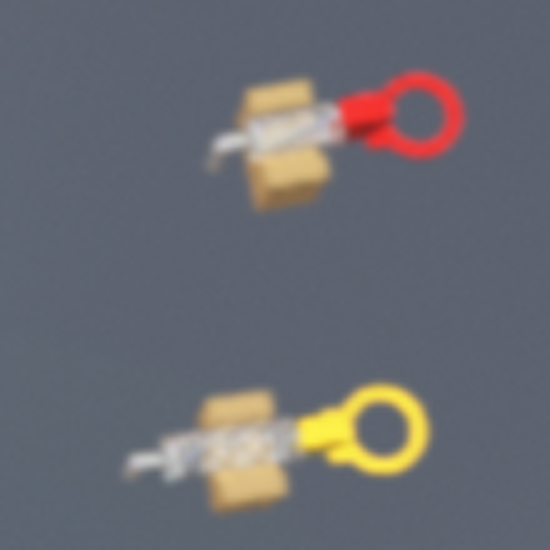

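Crop: the yellow spring's eye is at about (406,216) in the top image, with its coil in the wooden groove and pin to the left. It's the right one. I'll move above it.

Emit:
{"name": "play_rows", "arguments": {
  "targets": [
    [5.75, -17.4, -1.5, -9.3],
    [5.75, -17.4, -1.5, -9.3],
    [5.75, -17.4, -1.5, -9.3],
    [5.75, -17.4, -1.5, -9.3],
    [5.75, -17.4, -1.5, -9.3],
    [5.75, -17.4, -1.5, -9.3],
    [5.75, -17.4, -1.5, -9.3],
    [5.75, -17.4, -1.5, -9.3],
    [5.75, -17.4, -1.5, -9.3],
    [5.75, -17.4, -1.5, -9.3]
  ],
  "hand": 1,
  "newtons": 80
}}

```text
time: 1.23
ee_pos: [353.9, 78.8, 270.1]
tcp_rot: [[-0.156, 0.988, 0.001], [0.988, 0.156, 0.0], [0.0, 0.001, -1.0]]
wrist_force: [2.0, 1.3, 0.1]
width: 85.4
```

Emit:
{"name": "play_rows", "arguments": {
  "targets": [
    [2.5, -7.4, -0.7, 0],
    [2.5, -7.4, -0.7, 0],
    [2.5, -7.4, -0.7, 0],
    [2.5, -7.4, -0.7, 0],
    [2.5, -7.4, -0.7, 0],
    [2.5, -7.4, -0.7, 0],
    [2.5, -7.4, -0.7, 0],
    [2.5, -7.4, -0.7, 0],
    [2.5, -7.4, -0.7, 0],
    [2.5, -7.4, -0.7, 0]
  ]
}}

```text
time: 2.07
ee_pos: [453.7, -216.3, 241.3]
tcp_rot: [[-0.154, 0.988, -0.001], [0.988, 0.154, 0.001], [0.001, -0.001, -1.0]]
wrist_force: [-0.0, 0.4, -0.3]
width: 85.6
```

```bash
python3 - <<'E'
from h import *
s=state();c=get_calibration("wrist");a=read_camera("wrist");cv2.imwrite("pics/w1.png",a[:,:,::-1])
print(s["ee_pos"],s["tcp_rot"][:,1],s["time"])
hsv=cv2.cvtColor(a,cv2.COLOR_RGB2HSV);m=cv2.inRange(hsv,(22,140,120),(35,255,255))
n,l,st,ce=cv2.connectedComponentsWithStats(m);k=1+st[1:,4].argmax();m=(l==k).astype(np.uint8)
cs,h=cv2.findContours(m,cv2.RETR_CCOMP,cv2.CHAIN_APPROX_NONE)
for q,hh in zip(cs,h[0]):
    if len(q)<20: continue
    print(hh[3],len(q))
    if hh[3]>=0:
        P=np.array([ray("wrist",p[0],38,c)[:2] for p in q],np.float32);print("inner",cv2.fitEllipse(P))
E
```

```text
[ 453.69183207 -216.33960398  241.3015868 ] [ 0.98805313  0.15411037 -0.00100357] 2.0667
-1 36
```

View pics/w1.png

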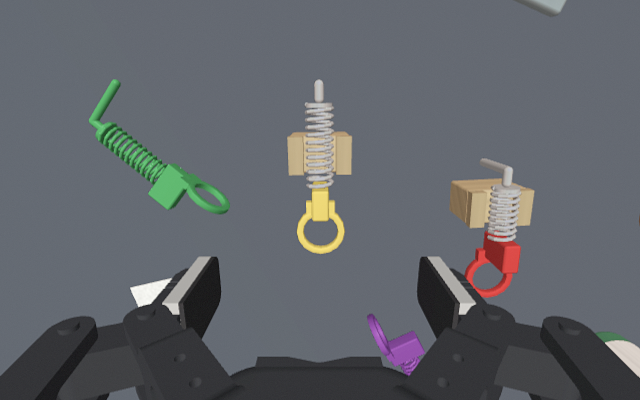

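Wrist view: the yellow eye is centred at about (320.5,230), the fin at (320,203), and the pin elbow at about (319,85). The spring is upright in the picture and nearly aligned with the gripper.

```bash
python3 - <<'E'
from h import *
c=get_calibration("wrist")
for z in (36,41): print(ray("wrist",(320.8,230.5),z,c))
e=ray("wrist",(320.8,230.5),38.5,c);
for p,z in (((319,88),51),((319.5,105),51),((320,192),57)):
    k=ray("wrist",p,z,c);print(k,np.hypot(*(k-e)[:2]),np.degrees(np.arctan2(*(k-e)[1::-1])))
a=cv2.imread("pics/w1.png");hsv=cv2.cvtColor(a,cv2.COLOR_BGR2HSV)
print(hsv[230,300],hsv[250,320],hsv[205,320],hsv[160,300])
m=cv2.inRange(hsv,(20,170,120),(30,255,255));m[:180]=0;ys,xs=np.nonzero(m);print(xs.min(),xs.max(),ys.min(),ys.max())
g=m.copy();print([(y,np.nonzero(g[y])[0][[0,-1]]) for y in range(190,254,8)])
E
```

```text
[ 460.58553336 -251.51197456   36.        ]
[ 460.25249446 -249.59676304   41.        ]
[ 440.49135692 -134.93475798   51.        ] 117.32436200295602 99.77915440014182
[ 442.7509661  -146.79263081   51.        ] 105.2552050230862 99.66336798233547
[ 453.45112129 -211.6293276    57.        ] 39.54377776543122 100.14890888377839
[ 25 126 238] [ 25 125 243] [ 25 126 238] [ 21  75 195]Traceback (most recent call last):
  File "<stdin>", line 9, in <module>
    return umr_minimum(a, axis, None, out, keepdims, initial, where)
ValueError: zero-size array to reduction operation minimum which has no identity
```

Emit:
{"name": "play_rows", "arguments": {
  "targets": [
    [0.03, -0.07, -0.9, 0.14],
    [0.03, -0.07, -1.8, 0.14],
    [0.03, -0.07, -2.6, 0.14],
    [0.03, -0.07, -3.1, 0.14],
    [0.03, -0.07, -3.25, 0.14],
    [0.03, -0.07, -3.25, 0.14],
    [0.03, -0.07, -3.25, 0.14],
    [0.03, -0.07, -3.25, 0.14],
    [0.03, -0.07, -3.25, 0.14],
    [0.03, -0.07, -3.25, 0.14]
  ]
}}

```text
time: 2.95
ee_pos: [455.7, -218.3, 113.1]
tcp_rot: [[-0.171, 0.985, 0.002], [0.985, 0.171, -0.001], [-0.001, 0.002, -1.0]]
wrist_force: [-1.0, -1.7, 0.2]
width: 85.4
```

Emit:
{"name": "play_rows", "arguments": {
  "targets": [
    [0, 0, 0, 0],
    [0, 0, 0, 0],
    [0, 0, 0, 0],
    [0, 0, 0, 0],
    [0, 0, 0, 0],
    [0, 0, 0, 0],
    [0, 0, 0, 0],
    [0, 0, 0, 0],
    [0, 0, 0, 0],
    [0, 0, 0, 0]
  ],
  "hand": -1,
  "newtons": 80
}}

```text
time: 3.78
ee_pos: [455.0, -218.2, 112.0]
tcp_rot: [[-0.171, 0.985, -0.0], [0.985, 0.171, -0.0], [-0.0, -0.0, -1.0]]
wrist_force: [-1.1, -0.4, 3.4]
width: 11.5
```

Emit:
{"name": "play_rows", "arguments": {
  "targets": [
    [0, 0, 0.2, 0],
    [0, 0, 0.5, 0],
    [0, 0, 0.9, 0],
    [0, 0, 1.3, 0],
    [0, 0, 1.7, 0],
    [0, 0, 2.1, 0],
    [0, 0, 2.5, 0],
    [0, 0, 2.7, 0],
    [0, 0, 2.7, 0],
    [0, 0, 2.7, 0]
  ]
}}

```text
time: 4.62
ee_pos: [455.1, -218.1, 219.8]
tcp_rot: [[-0.171, 0.985, 0.0], [0.985, 0.171, -0.0], [-0.0, 0.0, -1.0]]
wrist_force: [-0.5, 0.2, -0.9]
width: 12.2
```

```bash
python3 - <<'E'
from h import *
s=state();c=get_calibration("wrist");a=read_camera("wrist");cv2.imwrite("pics/w2.png",a[:,:,::-1])
print(s["ee_pos"],s["tcp_rot"],s["time"],s["width"],s["wrist_force"])
E
```

```text
[ 455.05754404 -218.09310827  219.84257395] [[-1.70929570e-01  9.85283198e-01  3.20497160e-04]
 [ 9.85283224e-01  1.70929630e-01 -1.72023257e-04]
 [-2.24274086e-04  2.86376614e-04 -9.99999934e-01]] 4.6167 12.171822250222094 [-0.45079345  0.23667489 -0.91212088]
```

View pics/w2.png

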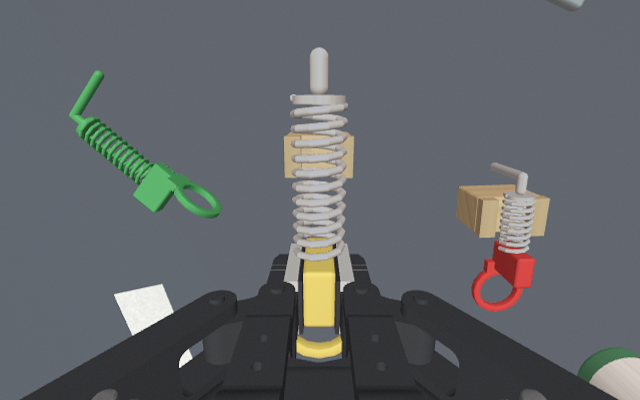

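The spring is held level, with the coil and pin at column 319. Next I go to a vantage point that sees hole and post in one picture.

Emit:
{"name": "play_rows", "arguments": {
  "targets": [
    [0, 0.5, 1, -0.5],
    [-0.2, 1.4, 1.5, -1],
    [-0.2, 2.4, 2, -1.5],
    [-0.2, 3.4, 2, -2],
    [-0.2, 4.4, 2, -2.5],
    [-0.2, 5.4, 2, -3],
    [-0.2, 6.2, 2, -3.5],
    [-0.2, 6.8, 2, -3.57],
    [-0.2, 7, 2, -3.57],
    [-0.2, 7, 2, -3.57]
  ]
}}

```text
time: 5.5
ee_pos: [446.7, 63.4, 298.9]
tcp_rot: [[0.197, 0.98, -0.002], [0.98, -0.197, -0.0], [-0.0, -0.002, -1.0]]
wrist_force: [-0.5, -0.5, -0.7]
width: 11.8
```

```bash
python3 - <<'E'
from h import *
s=state();c=get_calibration("wrist");a=read_camera("wrist");cv2.imwrite("pics/w3.png",a[:,:,::-1])
np.savez("pics/w3.npz",**c)
print(s["ee_pos"],s["tcp_rot"][:,1],s["time"],s["width"])
for t in("hole","post"):print([(r["bbox"],r["score"]) for r in recognise("wrist",t)])
E
```

```text
[446.65802151  63.38770352 298.9065997 ] [ 0.98033016 -0.19735678 -0.00175456] 5.5 11.799102425183692
[([350.0, 0.4, 233.2, 237.7], 0.74)]
[([348.8, 0.0, 234.9, 239.4], 0.87)]
```

View pics/w3.png

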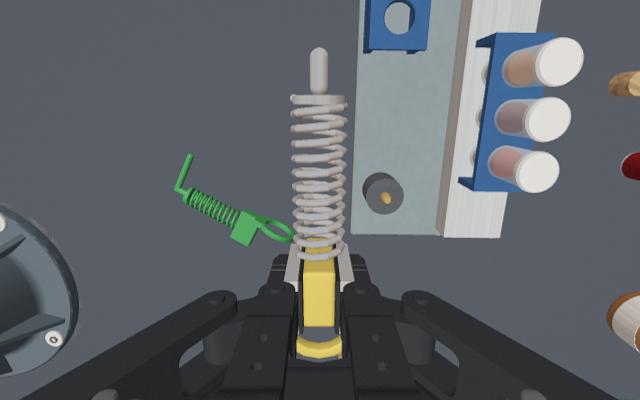

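Wrist view: the hole is at about (400,18) and the brass post tip at about (385,198). I'll refine both with segmentation.

```bash
python3 - <<'E'
from h import *
c=dict(np.load("pics/w3.npz"));a=cv2.imread("pics/w3.png")
v=np.vstack([cv2.resize(a[0:60,350:450],None,fx=6,fy=6,interpolation=cv2.INTER_CUBIC),cv2.resize(a[165:220,350:450],None,fx=6,fy=6,interpolation=cv2.INTER_CUBIC)][:1])
w=cv2.resize(a[170:220,355:415],None,fx=6,fy=6,interpolation=cv2.INTER_CUBIC)
out=np.zeros((360,980,3),np.uint8);out[:360,:600]=v;out[:300,610:970]=w
cv2.imwrite("pics/c3.png",cv2.resize(out,(784,288)))
h=ray("wrist",(400,17.5),55,c);p=ray("wrist",(385,198.5),58,c);d=h-p
print(h,p,np.hypot(*d[:2]),np.degrees(np.arctan2(d[1],d[0])))
# held spring check (tool frame relative to TCP at nominal grasp x=32,z=22)
s=state();R=s["tcp_rot"];X=s["ee_pos"]
for q in [(88,0,60),(91.5,0,60),(88,0,56.5),(88,0,104),(68,0,60)]: print(q,proj("wrist",X+R@np.array(q,float),c))
E
```

```text
[540.82337968 186.88596666  55.        ] [505.53973273  33.2899582   58.        ] 157.59654043782552 77.06262490380846
(88, 0, 60) [321.80030038  58.49051164]
(91.5, 0, 60) [321.87090295  47.87225303]
(88, 0, 56.5) [321.88454949  57.19203902]
(88, 0, 104) [321.03885184  70.22618567]
(68, 0, 60) [321.41796768 115.9913558 ]
```

View pics/c3.png

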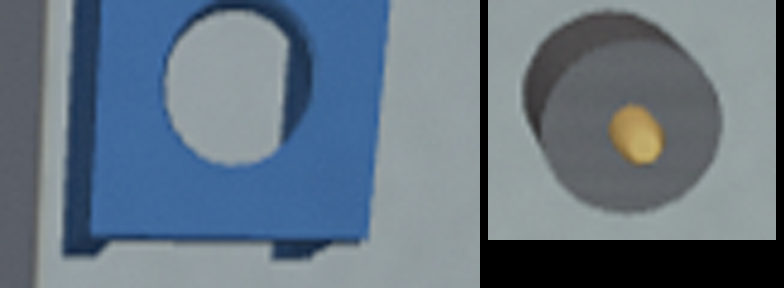

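```bash
python3 - <<'E'
from h import *
c=dict(np.load("pics/w3.npz"))
h=ray("wrist",(399.5,17.8),55,c)
for px,z in (((387,201),58),((384.8,196.2),44)):
    p=ray("wrist",px,z,c);d=h-p;print(h,p,np.hypot(*d[:2]),np.degrees(np.arctan2(d[1],d[0])))
for n,f,X in (("top","pics/t1.png",h),("scene","pics/s1.png",h),("top","",p),("scene","",p)): print(n,proj(n,X))
t=cv2.imread("pics/t1.png");s=cv2.imread("pics/s1.png")
o=np.hstack([cv2.resize(t[150:220,200:310],(770,490),interpolation=cv2.INTER_CUBIC)])
cv2.imwrite("pics/c4.png",o)
E
```

```text
[540.38137379 186.7433329   55.        ] [507.07959709  30.41874271  58.        ] 159.83236790800777 77.97406685920141
[540.38137379 186.7433329   55.        ] [507.70914205  31.25732161  44.        ] 158.88163655140067 78.13310267758112
top [225.05485629 176.94306064]
scene [420.41988797 226.64993801]
top [289.23203504 192.42782098]
scene [355.02851793 209.1026558 ]
```

View pics/c4.png

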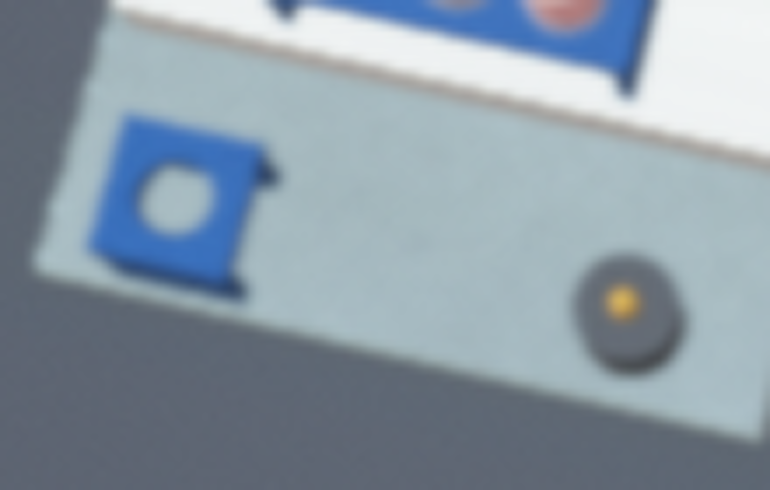

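Emit:
{"name": "play_rows", "arguments": {
  "targets": [
    [0.5, 0.25, 0, 0],
    [1.1, 0.6, -0.3, 0],
    [1.6, 0.8, -0.9, 0],
    [1.86, 0.91, -1.6, 0],
    [1.86, 0.91, -2.3, 0],
    [1.86, 0.91, -2.8, 0],
    [1.86, 0.91, -3, 0],
    [1.86, 0.91, -3.1, 0],
    [1.86, 0.91, -3.1, 0],
    [1.86, 0.91, -3.1, 0]
  ]
}}

```text
time: 6.48
ee_pos: [522.0, 97.8, 177.0]
tcp_rot: [[0.202, 0.979, 0.001], [0.979, -0.202, 0.0], [0.0, 0.001, -1.0]]
wrist_force: [0.2, -0.6, -0.2]
width: 11.5
```

```bash
python3 - <<'E'
from h import *
s=state();c=get_calibration("wrist");a=read_camera("wrist")[:,:,::-1];b=read_camera("scene")[:,:,::-1];t=read_camera("top")[:,:,::-1]
np.savez("pics/w5.npz",**c);cv2.imwrite("pics/w5.png",a)
print(s["ee_pos"],s["tcp_rot"][:,1],s["time"],s["width"])
r=lambda x,f:cv2.resize(x,None,fx=f,fy=f,interpolation=cv2.INTER_CUBIC)
o=np.zeros((600,800,3),np.uint8)
o[:600,:450]=r(a[0:200,245:395],3)
o[:300,460:800]=r(b[170:245,360:445],4)
o[305:595,460:800]=r(t[150:208,205:273],5)
cv2.imwrite("pics/c5.png",o)
E
```

```text
[522.01102549  97.75556909 176.97922295] [ 0.9794656  -0.20160718  0.0012952 ] 6.4833 11.523418524042484
```

View pics/c5.png

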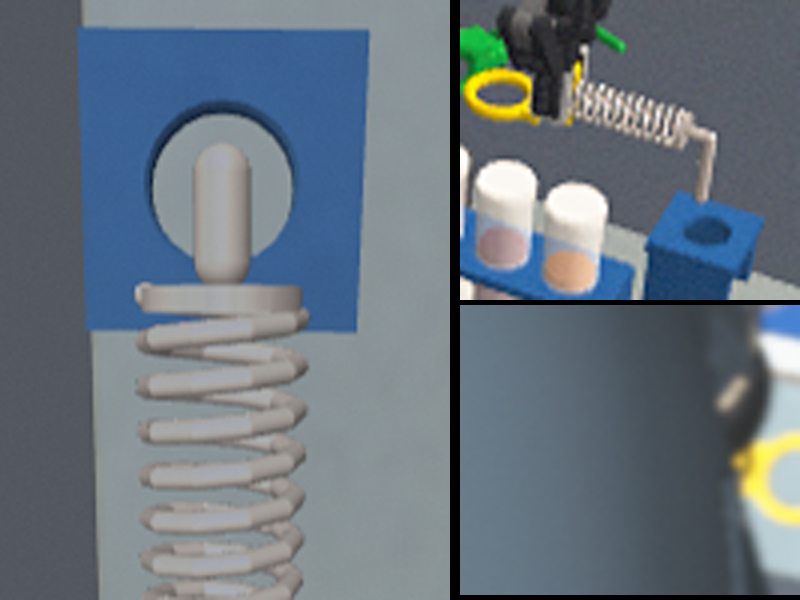

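```bash
python3 - <<'E'
from h import *
c=dict(np.load("pics/w5.npz"));s=state();R=s["tcp_rot"];X=s["ee_pos"]
h=ray("wrist",(319,61.3),55,c);print(h,R.T@(h-X))
for q in [(91.5,0,60),(91.5,-1,60)]:print(proj("wrist",X+R@np.array(q,float),c))
E
```

```text
[540.82804438 187.71177619  55.        ] [ 91.30938642   0.17562974 122.30592717]
[318.57530466  39.48859097]
[315.74967647  39.48798837]
```

```bash
python3 - <<'E'
from h import *
s=state();c=get_calibration("wrist");a=read_camera("wrist")[:,:,::-1];R=s["tcp_rot"];X=s["ee_pos"]
print(X,s["time"],s["wrist_force"],R.T@(-c["R"].T@c["t"]-X))
hsv=cv2.cvtColor(np.ascontiguousarray(a),cv2.COLOR_BGR2HSV)
m=cv2.inRange(hsv,(100,120,60),(125,255,255));m[:,390:]=0;m[:,:260]=0;m[130:]=0
print("blue",cv2.boundingRect(m))
f=(255-m)[:100,265:380];n,l,st,ce=cv2.connectedComponentsWithStats(f)
print(st,ce)
for x in(88,91.5):print(proj("wrist",X+R@np.array((x,0,60.)),c))
cv2.imwrite("pics/c6.png",cv2.resize(a[0:150,245:395],None,fx=4,fy=4))
E
```

```text
[522.04716985  98.25047602 177.2298214 ] 6.6333 [-0.86203032 -1.10512673 -0.72158562] [ 7.02495867e+01 -5.08194631e-02 -6.99420046e+01]
blue (271, 11, 97, 100)
[[   6   11   97   89 6012]
 [   0    0  115  100 3171]
 [  24   39   57   61 2317]] [[53.66949434 49.10844977]
 [65.87574898 36.01292968]
 [53.49460509 68.97410445]]
[318.80149085  51.80250485]
[318.81228661  41.10733959]
```

View pics/c6.png

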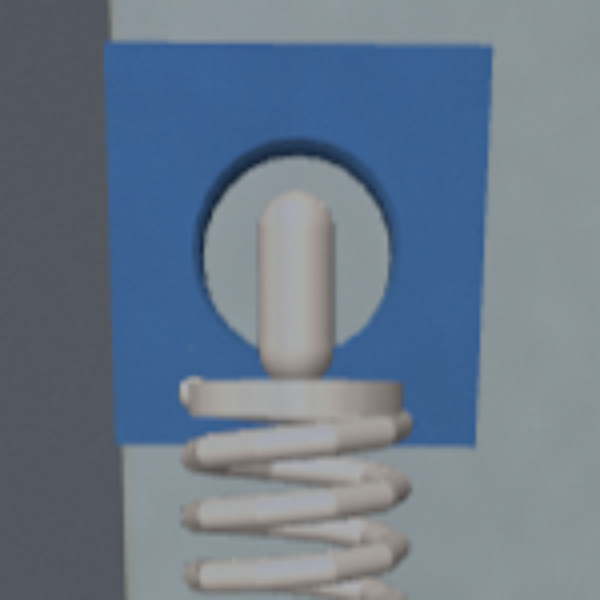

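The pin is laterally centred on the hole (column 319 for both) but about 5 mm short along the spring. I'll advance and lower.

Emit:
{"name": "play_rows", "arguments": {
  "targets": [
    [0.03, 0.12, 0, 0],
    [0.03, 0.12, -0.05, 0],
    [0.03, 0.12, -0.15, 0],
    [0.03, 0.12, -0.3, 0],
    [0.03, 0.12, -0.45, 0],
    [0.03, 0.12, -0.6, 0],
    [0.03, 0.12, -0.75, 0],
    [0.03, 0.12, -0.88, 0],
    [0.03, 0.12, -0.88, 0],
    [0.03, 0.12, -0.88, 0]
  ]
}}

```text
time: 7.52
ee_pos: [522.4, 103.0, 140.3]
tcp_rot: [[0.201, 0.98, -0.001], [0.98, -0.201, -0.0], [-0.0, -0.001, -1.0]]
wrist_force: [0.3, -0.6, -0.5]
width: 12.3
```

```bash
python3 - <<'E'
from h import *
s=state();a=read_camera("wrist")[:,:,::-1];b=read_camera("scene")[:,:,::-1]
print(s["ee_pos"],s["tcp_rot"][:,1],s["time"],s["width"],s["wrist_force"],s["ft_torque"])
r=lambda x,f:cv2.resize(x,None,fx=f,fy=f,interpolation=cv2.INTER_CUBIC)
o=np.zeros((480,800,3),np.uint8)
o[:,:396]=r(a[0:160,253:385],3)
o[:400,400:800]=r(b[150:250,350:450],4)
cv2.imwrite("pics/c7.png",o)
E
```

```text
[522.41746209 103.02399035 140.25428313] [ 9.79638849e-01 -2.00765981e-01 -8.64042988e-04] 7.5167 12.332679707390007 [ 0.27332906 -0.57940636 -0.47850952] [-0.02129349 -0.01560015  0.00680527]
```

View pics/c7.png

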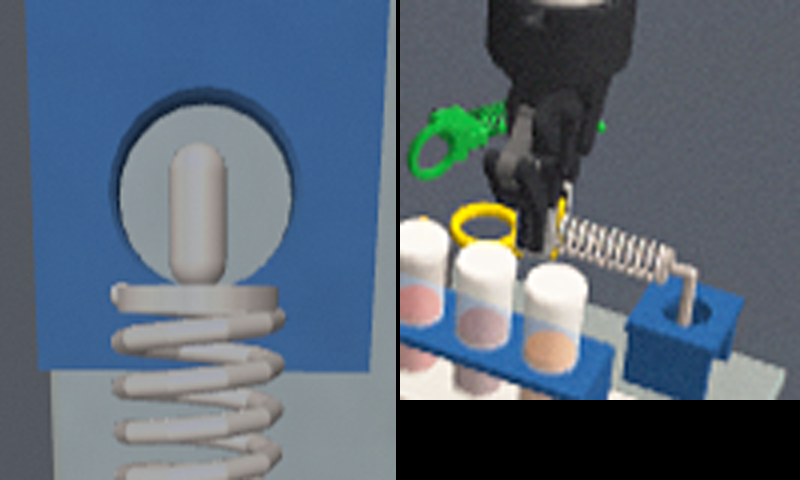

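The pin is in the hole with no contact force. Now I'll raise slightly and stretch toward the post.

Emit:
{"name": "play_rows", "arguments": {
  "targets": [
    [0, 0, 0.1, 0],
    [-0.02, -0.12, 0.1, 0],
    [-0.05, -0.25, 0.1, 0],
    [-0.08, -0.4, 0.1, 0],
    [-0.11, -0.55, 0.1, 0],
    [-0.14, -0.7, 0.1, 0],
    [-0.18, -0.85, 0.1, 0],
    [-0.21, -1.01, 0.1, 0],
    [-0.21, -1.01, 0.1, 0],
    [-0.21, -1.01, 0.1, 0]
  ]
}}

```text
time: 8.45
ee_pos: [514.4, 62.6, 144.8]
tcp_rot: [[0.201, 0.98, 0.001], [0.98, -0.201, 0.001], [0.001, 0.0, -1.0]]
wrist_force: [2.5, 5.7, -0.4]
width: 12.3
```

```bash
python3 - <<'E'
from h import *
import time
a=read_camera("wrist")[:,:,::-1];
s=state();c=get_calibration("wrist");a=np.ascontiguousarray(read_camera("wrist")[:,:,::-1]);b=read_camera("scene")[:,:,::-1];t=read_camera("top")[:,:,::-1]
for n,i in(("a",a),("b",b),("t",t)):cv2.imwrite(f"pics/w8{n}.png",i)
R=s["tcp_rot"];X=s["ee_pos"];print(X,R[:,1],s["time"],s["width"],s["wrist_force"],s["ft_torque"])
eye=X+R@np.array((-32.5,0,77.-3))
print("eye",eye,"scene",proj("scene",eye),"top",proj("top",eye),"post pred scene",proj("scene",(507.4,30.8,58)),"top",proj("top",(507.4,30.8,58)))
for n,i in(("scene",b),("top",t)):
    hsv=cv2.cvtColor(np.ascontiguousarray(i),cv2.COLOR_BGR2HSV);m=cv2.inRange(hsv,(22,110,120),(32,255,255))
    p=proj(n,eye);k=np.zeros_like(m);cv2.circle(k,tuple(int(v) for v in p),40,255,-1)
    print(n,cv2.boundingRect(m&k))
E
```

```text
[514.47205706  62.70890896 144.83419099] [ 9.79553764e-01 -2.01182278e-01  3.38999751e-04] 8.5 12.085001695198974 [ 2.65919765  5.90468483 -1.19192913] [ 1.29809851 -0.5253887  -0.14450872]
eye [507.97913272  30.97017947  70.7886308 ] scene [355.26393548 200.03966936] top [288.46880217 190.01339994] post pred scene [355.06986521 204.26440867] top [288.95966181 191.36817816]
scene (346, 192, 29, 16)
top (284, 183, 13, 17)
```

The spring force is 6.3 N, which matches the expected ~30 mm stretch, so the pin is hooked. The eye outline agrees with the post in both cameras. Lowering.

Emit:
{"name": "play_rows", "arguments": {
  "targets": [
    [0, 0, -0.06, 0],
    [0, 0, -0.13, 0],
    [0, 0, -0.2, 0],
    [0, 0, -0.28, 0],
    [0, 0, -0.36, 0],
    [0, 0, -0.43, 0],
    [0, 0, -0.5, 0],
    [0, 0, -0.56, 0],
    [0, 0, -0.56, 0],
    [0, 0, -0.56, 0]
  ]
}}

```text
time: 9.48
ee_pos: [514.4, 63.0, 122.4]
tcp_rot: [[0.201, 0.98, 0.0], [0.98, -0.201, 0.001], [0.001, 0.0, -1.0]]
wrist_force: [2.5, 6.2, -0.4]
width: 11.8
```

```bash
python3 - <<'E'
from h import *
s=state();a=read_camera("wrist")[:,:,::-1];b=read_camera("scene")[:,:,::-1]
print(s["ee_pos"],s["time"],s["width"],s["wrist_force"],s["ft_torque"])
r=lambda x,f:cv2.resize(x,None,fx=f,fy=f,interpolation=cv2.INTER_CUBIC)
o=np.zeros((500,800,3),np.uint8)
o[:400,:240]=r(a[0:200,260:380],2)
o[:,250:800]=r(b[155:255,325:435],5)
cv2.imwrite("pics/c9.png",o)
E
```

```text
[514.43513365  63.03313519 122.36707623] 9.4833 11.781492232723144 [ 2.48405941  6.22166387 -0.42830535] [ 1.26942253 -0.40618676 -0.0623136 ]
```

Emit:
{"name": "play_rows", "arguments": {
  "targets": [
    [0.01, 0.05, 0, 0],
    [0.02, 0.1, 0, 0],
    [0.03, 0.15, 0, 0],
    [0.04, 0.2, 0, 0],
    [0.05, 0.24, 0, 0],
    [0.06, 0.27, 0, 0],
    [0.06, 0.27, 0, 0],
    [0.06, 0.27, 0, 0],
    [0.06, 0.27, 0, 0],
    [0.06, 0.27, 0, 0]
  ]
}}

```text
time: 10.42
ee_pos: [516.6, 73.4, 122.3]
tcp_rot: [[0.201, 0.98, 0.0], [0.98, -0.201, 0.0], [0.0, -0.0, -1.0]]
wrist_force: [1.8, 4.2, 0.6]
width: 11.7
```

Emit:
{"name": "play_rows", "arguments": {
  "targets": [
    [0.01, 0.03, 0, 0],
    [0.02, 0.06, 0, 0],
    [0.02, 0.09, 0, 0],
    [0.02, 0.1, 0, 0],
    [0.02, 0.1, 0, 0],
    [0.02, 0.1, 0, 0],
    [0.02, 0.1, 0, 0],
    [0.02, 0.1, 0, 0],
    [0.02, 0.1, 0, 0],
    [0.02, 0.1, 0, 0]
  ]
}}

```text
time: 11.25
ee_pos: [516.8, 75.1, 121.9]
tcp_rot: [[0.202, 0.979, -0.001], [0.979, -0.202, -0.006], [-0.006, -0.0, -1.0]]
wrist_force: [0.6, -12.1, -0.0]
width: 11.7
```

```bash
python3 - <<'E'
from h import *
s=state();a=read_camera("wrist")[:,:,::-1];b=read_camera("scene")[:,:,::-1]
print(s["ee_pos"],s["time"],s["width"],s["wrist_force"],s["ft_torque"])
r=lambda x,f:cv2.resize(x,None,fx=f,fy=f,interpolation=cv2.INTER_CUBIC)
o=np.zeros((500,800,3),np.uint8)
o[:400,:240]=r(a[0:200,260:380],2)
o[:,250:800]=r(b[155:255,325:435],5)
cv2.imwrite("pics/c9.png",o)
E
```

```text
[516.84467644  75.05194221 121.89038478] 11.25 11.719429289474416 [  0.63923448 -12.05942069  -0.01793515] [-2.33630343 -0.12858584  0.09778593]
```

The force flipped to −12 N, so the eye's rim is bearing on the post and the eye is around it. I'll relieve that, press down a touch, release and retreat.

Emit:
{"name": "play_rows", "arguments": {
  "targets": [
    [-0.01, -0.04, -0.02, 0],
    [-0.01, -0.07, -0.03, 0],
    [-0.01, -0.07, -0.03, 0],
    [-0.01, -0.07, -0.03, 0],
    [-0.01, -0.07, -0.03, 0],
    [-0.01, -0.07, -0.03, 0],
    [-0.01, -0.07, -0.03, 0],
    [-0.01, -0.07, -0.03, 0],
    [-0.01, -0.07, -0.03, 0],
    [-0.01, -0.07, -0.03, 0]
  ]
}}

```text
time: 12.18
ee_pos: [516.8, 74.4, 121.0]
tcp_rot: [[0.201, 0.98, -0.001], [0.98, -0.201, -0.001], [-0.001, -0.0, -1.0]]
wrist_force: [-1.7, -5.2, 1.0]
width: 11.9
```

Emit:
{"name": "play_rows", "arguments": {
  "targets": [
    [0, 0, 0, 0],
    [0, 0, 0, 0],
    [0, 0, 0, 0],
    [0, 0, 0, 0],
    [0, 0, 0, 0],
    [0, 0, 0, 0],
    [0, 0, 0, 0],
    [0, 0, 0, 0],
    [0, 0, 0, 0],
    [0, 0, 0, 0]
  ],
  "hand": 0
}}

```text
time: 13.02
ee_pos: [517.0, 74.7, 121.1]
tcp_rot: [[0.201, 0.98, -0.0], [0.98, -0.201, 0.0], [0.0, -0.0, -1.0]]
wrist_force: [-0.5, 0.3, -0.5]
width: 42.9
```

Emit:
{"name": "play_rows", "arguments": {
  "targets": [
    [0, 0, 0.2, 0],
    [0, 0, 0.6, 0],
    [0, 0, 1.2, 0],
    [0, 0, 2, 0],
    [0, 0, 2.8, 0],
    [0, 0, 3.5, 0],
    [-0.5, -0.5, 4, 0],
    [-1.2, -1.2, 4, 0],
    [-1.7, -2, 4, 0],
    [-2, -2.5, 4, 0]
  ]
}}

```text
time: 13.85
ee_pos: [434.8, -26.7, 282.2]
tcp_rot: [[0.2, 0.98, 0.0], [0.98, -0.2, -0.001], [-0.0, 0.001, -1.0]]
wrist_force: [0.6, -1.1, -0.2]
width: 43.1
```

```bash
python3 - <<'E'
from h import *
read_camera("wrist");read_camera("wrist");read_camera("wrist")
s=state();a=read_camera("wrist")[:,:,::-1];b=read_camera("scene")[:,:,::-1];t=read_camera("top")[:,:,::-1]
print(s["ee_pos"],s["time"],s["width"],s["wrist_force"])
r=lambda x,f:cv2.resize(x,None,fx=f,fy=f,interpolation=cv2.INTER_CUBIC)
o=np.zeros((600,800,3),np.uint8)
o[:250,:400]=cv2.resize(a,(400,250))
o[260:580,:395]=r(t[150:214,215:294],5)
o[:500,400:800]=r(b[155:255,345:425],5)
cv2.imwrite("pics/c10.png",o)
E
```

```text
[436.25209773 -26.3359668  282.07093898] 14.0 42.64740744882457 [0.35939685 0.28647227 0.09838315]
```

View pics/c10.png

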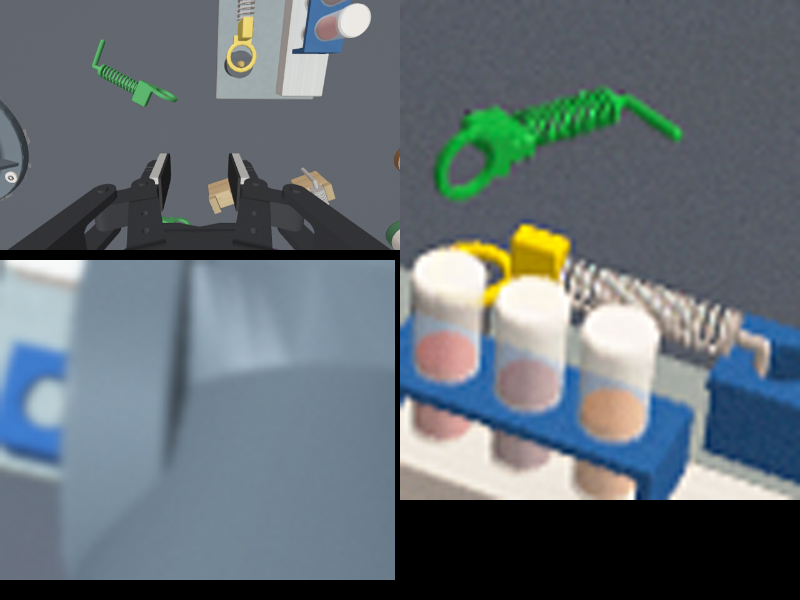

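The last picture shows the eye encircling the brass tip, the stretched coil and the pin down in the lug. The hand is clear. One quick numeric height check on the fin before handing in.

```bash
python3 - <<'E'
from h import *
u=np.array((.203,.979));e=np.array((507.4,30.8))+9.5*u
for z in (44,50,56): print(z,[proj("scene",(*(e+x*u),z+36)).round(1) for x in(20,32,44)])
# fin top seen in the scene crop at ~x 510..570,y 225..245 -> px
print((345+(540-400)/5,155+240/5))
E
```

```text
44 [array([367.1, 200.4]), array([371.9, 201.9]), array([376.8, 203.4])]
50 [array([367.2, 198.3]), array([372.1, 199.8]), array([377. , 201.3])]
56 [array([367.3, 196.1]), array([372.2, 197.7]), array([377.1, 199.2])]
(373.0, 203.0)
```

The fin top is at row 203. A seated eye predicts about 202, while one 6 mm or more high would give 200 or less. So the eye is down on the shoulder.

```bash
python3 -c "
from cell import *
print(close_job(),state()['time'])"
```

```text
the job is handed in; nothing more can be done
the job is handed in; nothing more can be done
```

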